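# Change the drum on the spindle sander

### The job

Change the drum on the spindle sander: take off the red star knob and the steel clamp collar, and let the narrow brown drum on the spindle and the wide blue drum in the rack change places, so that the blue drum stands on the sander and the brown one on the very post that the blue one left. Then put the collar back on top of the blue drum and the knob on top of the collar, everything sitting fully down. Leave the sand-coloured drum on its post, and do not push the oval pad about.

Things in the scene. Friction and masses are not known exactly. Their poses are not given: they have to be found in the camera images.
- sander: Fixed spindle sander: green housing, grey table 175 x 184 mm, top 70 mm above the bench. Origin: spindle axis, bench level; x to its back, y left; table from x -80 to 95 mm. Fixed steel spindle 14 mm thick, root cone 20 mm thick at the table, nose cone from 150 mm up to a 4 mm tip 161 mm above the bench (26 above a drum). Bench before sander and rack, x 0.40 to 0.445, y -0.2 to 0.3, is empty.
- drum_small: Narrow sanding drum, red-brown sleeve on a black rubber core: upright cylinder 43 mm in diameter, 65 mm high, with a round bore 22 mm wide right through; about 120 g. Origin: centre of its underside; z up. Starts over the spindle, standing on the sander's table, with the collar on top of it and the knob on the collar.
- drum_large: Wide sanding drum, dark blue sleeve on a black rubber core: upright cylinder 60 mm in diameter, 65 mm high, with a round bore 22 mm wide right through. About 250 g. Origin: centre of its underside; z up. Starts on one of the two rack posts.
- drum_medium: Middle sanding drum, sand-coloured sleeve: upright cylinder 51 mm in diameter, 65 mm high, bore 22 mm. Stands on the other rack post and stays there. Origin: centre of its underside; z up.
- collar: Clamp collar: plain bright steel ring with a dark groove round it, 37 mm in diameter, 14 mm high, bore 20 mm right through, 90 g. Origin: centre of its underside; z up (keep it this way up). Loose over the spindle on top of the drum; it just lifts off.
- knob: Red star knob, about 31 mm across, 30 mm high, 50 g, with a blind hole 21 mm wide and 23 mm deep in its underside that slips over the spindle's nose. No thread: it just lifts off. Origin: centre of its underside; z up. It rests on the collar.
- post_large: The rack post that holds the wide blue drum at the start: dowel 14 mm thick on a pale round pad 66 mm wide, 5 mm thick, fixed on a low board. Origin: centre of the pad's underside, 16 mm above the bench; a drum on the post stands 5 mm above it. Dowel with root cone (20 mm thick at the pad) and conical nose ending 63 mm above the origin. The posts are 94 mm apart along the posts' y axis.
- post_medium: The other, equal post of the rack, on which the sand-coloured drum stands. Origin: as for the first post.
- oval_pad: Bystander: dark oval wooden pad, 96 x 134 mm, 30 mm high, lying at the left. Origin: centre of its underside.
Things that resemble listed ones, but are neither listed nor needed, are in the scene too. What is shaped like the drum_medium but green is not meant.

How it is judged:
At the end, for the whole second after the job is handed in: Blue drum, collar and knob are stacked on the sander's spindle in that order from below, the brown drum stands on the blue one's former post, the sand-coloured drum on its own: each within 8 mm of its axis and 4 mm of its seated height, upright within 0.1 rad, released and at rest (horizontal distance between each of drum_large, collar, knob and sander below 0.008 m and z of drum_large in the frame of sander between 0.066 and 0.074 m and angle between each of drum_large, collar, knob, drum_small, drum_medium's own z axis and vertical below 0.1 rad and linear speed of each of drum_large, collar, knob, drum_small, drum_medium below 0.02 m/s and z of collar in the frame of sander between 0.131 and 0.139 m and z of knob in the frame of sander between 0.145 and 0.153 m and horizontal distance between drum_small and post_large below 0.008 m and z of drum_small in the frame of post_large between 0.001 and 0.009 m and horizontal distance between drum_medium and post_medium below 0.008 m and z of drum_medium in the frame of post_medium between 0.001 and 0.009 m); the robot touches nothing.
It fails at once if the sand-coloured drum is moved by more than 20 mm (distance of drum_medium from where it was at the start of the episode above 0.02 m).
It fails at once if the oval pad is moved by more than 30 mm (distance of oval_pad from where it was at the start of the episode above 0.03 m).
It also fails if it takes over 128 s, if anything falls off the work surface, if the arm or the gripper's body presses on something with over 40 N, if the wrist force passes 120 N, or if a joint passes its speed limit or range.

### The arm

A 7-joint arm with a two-finger parallel gripper is mounted at the origin on a cart in front of the work surface, level with it; the furniture and walls round the work are solid. World frame = base frame: x ahead of the robot, y to its left, z up, the work surface at z = 0. Lengths are in m, angles in rad, forces in N, time in s.
With the tool pointing down it reaches from about 0.425 to 0.975 m from the base axis. Payload 16.7 kg.
Tool frame: the origin (TCP) lies at the very end of the fingers, on their centre line; the grasp point (between the pads) lies 19 mm behind it; z points along the fingers, y is the line along which they close (so a half turn about z gives the same grasp; the last joint's range is limited). The gripper opens to 85 mm and grips with 20 to 120 N. Pads are 22 mm wide; open, the fingers measure 114 mm over their backs; the gripper's body (76 mm by 85 mm) begins 54 mm behind the grasp point. The pads swing forward as they close: fully open they stand 13 mm farther back than shut.
Start: joints at [1.075, 0.426, 0.074, 1.606, -0.034, 1.111, -0.067], TCP at [0.229, -0.635, 0.231] pointing down, gripper open.
Joint ranges: [-2.85, 2.85], [-0.5, 2.14], [-1.23, 1.37], [0.21, 2.46], [-1.02, 4.16], [0.16, 2.05], [-2.73, 2.73]. Speed limits (rad/s): [1.89, 1.89, 2.39, 2.39, 3.01, 3.01, 3.01].

### API

Orientations are given as a unit quaternion [x, y, z, w].
In Python, from station import get_state, vision, manip, finder gives the robot as it stands.
- The arm moves only by the tool step_arm, never from a script. Its argument "increments" is a list that holds one entry, the list of rows, each a list of 4 numbers: the shift along the tool's x, y, z in mm, then the turn about the tool's z in degrees. In form: [[[tx, ty, tz, spin], ...]]. A call has 1 to 10 rows; each row is the pose to reach, as a shift and turn from the pose commanded when the call began, along the tool's axes at that moment; what a row does not reach only later rows make up. A row lasts 1/8 s, in which the tool goes at most 62.5 mm and 10.7 degrees, less where a joint would pass 70% of its speed; a pose out of reach is approached as far as the arm can. A call with a gripper value outside its range is refused whole. "claw" is the opening, from 0 (shut) to 1 (fully open), set as the call begins (left out, the last holds). The fingers move at their own pace and stop on an object; the grip force is fixed at half the most. Time passes only in rows, so rows that repeat a pose let the fingers close. It gives the time, the measured TCP pose, the force, the opening and the grip force at its end, in the units of the state.
- get_state(): the state, without advancing time (a new reading comes with each control period).
- vision.get_image(name): name is "scene" or "top" or "wrist"; returns a dict with "pixels" (480x640x3 uint8, red, green, blue), "intrinsics" (3x3 intrinsics, pixels), "k1" (the pictures are not rectified: a ray, as slopes to the right and down, at radius r is drawn at 1 + k1 r^2 times it, then the intrinsics apply), "position" and "rotation" of the camera in the world. Camera axes: x right, y down, z forward; pixel columns grow to the right and rows downward; lengths in m; the calibration is good to about 2 mm. A picture is of the moment at which its call begins. There is no depth.
- manip.hand_in(): hands the job in; it is judged then, once.
Trained networks look in a picture, given as the dict that the camera call returned (one of the last four; its "shot" number tells which), for a name from the list of things; names that differ only in an ending like _2 or _b are one class to them, and where a whole thing is asked for, a point or a joint stands for the part that bears it (a point fixed in the world has none). Each returns a list of dicts, best first, with "p" (0 to 1); they miss things now and then, are a little off and sometimes report something else, mostly with a low value. They report only what shows in the picture. A call takes as long as a camera call. They do not tell look-alikes from the thing itself.
- finder.regions_of(name, picture): "pixels" (480x640 bool, what is visible of it) and "pixel" ([column, row] in pixels, amid what is visible of it).
The state is a dict: "time": time; "joints": joint angles; "joint_vel": joint speeds; "joint_torque": joint torques, N m; "position": TCP position; "ee_rot": TCP orientation; "ft_force": force on the tool from outside, world axes, zero at the start; "ft_torque": the same for the moment, N m; "gripper_width": finger opening in m; "gripper_force": force on a finger pad.
Only numpy, scipy, OpenCV 4.12 (cv2) and the standard library are available. Lean on these libraries where they do the work, as an engineer would, in place of code of your own. Each camera call takes 0.05 s, during which the arm holds its last target. There are 200 camera calls.

## Working session

There is one attempt and no reset: what is moved stays moved. The work goes in short steps, Python scripts to look and compute and a tool call to move; the robot and the scene stay as the last step left them, time stands still between calls to the robot, and variables do not carry over. Pictures are saved under pics/ and viewed, at most 14 in all, crops included, and the job is handed in when it is done.

Besides the shell and the picture viewer there is one more tool, called after "Emit:" in YAML: its name, and indented under it one key for each argument. step_arm: Moves the arm, as the interface text tells. Its arguments: {"type":"object","properties":{"increments":{"type":"array","items":{"type":"array","items":{"type":"array","items":{"type":"number"}}}},"claw":{"type":"number"}},"required":["increments"]}

```bash
mkdir -p pics; ls; cat > h.py <<'E'
import numpy as np, cv2
from station import get_state, vision, manip, finder
def save(im,name,crop=None,scale=1):
    p=im["pixels"][:,:,::-1]
    if crop: x0,y0,x1,y1=crop; p=p[y0:y1,x0:x1]
    cv2.imwrite("pics/"+name,cv2.resize(np.ascontiguousarray(p),None,fx=scale,fy=scale,interpolation=cv2.INTER_CUBIC))
def ray(im,px):
    K=np.array(im["intrinsics"]);u=(px[0]-K[0,2])/K[0,0];v=(px[1]-K[1,2])/K[1,1]
    rd=np.hypot(u,v);r=rd
    for _ in range(30): r=rd/(1+im["k1"]*r*r)
    s=r/rd if rd>0 else 1
    d=np.array(im["rotation"])@np.array([u*s,v*s,1]);return np.array(im["position"]),d
def atz(im,px,z):
    o,d=ray(im,px);return o+d*(z-o[2])/d[2]
def proj(im,P):
    K=np.array(im["intrinsics"]);c=np.array(im["rotation"]).T@(np.array(P,float)-np.array(im["position"]))
    a=c[:2]/c[2];a=a*(1+im["k1"]*(a@a));return K[0,0]*a[0]+K[0,2],K[1,1]*a[1]+K[1,2]
def tool(p):  # world vec -> tool axes, mm
    from scipy.spatial.transform import Rotation as R
    s=get_state();return R.from_quat(s["ee_rot"]).inv().apply(np.array(p)-np.array(s["position"]))*1000
E
python3 - <<'E'
from h import *
s=get_state();print({k:np.round(v,3) for k,v in s.items()})
for n in ["scene","top"]:
    im=vision.get_image(n);save(im,n+".png")
    print(n,np.round(im["position"],3),np.round(im["rotation"],3).tolist(),im["k1"],np.round(im["intrinsics"],1).tolist())
    for o in ["sander","drum_small","drum_large","drum_medium","collar","knob","post_large","oval_pad"]:
        for r in finder.regions_of(o,im)[:4]:
            ys,xs=np.nonzero(r["pixels"]);print(o,round(r["p"],2),np.round(r["pixel"]),xs.min(),xs.max(),ys.min(),ys.max())
E
```

```text
pics
{'time': np.float64(0.0), 'joints': array([ 1.076,  0.427,  0.074,  1.607, -0.034,  1.111, -0.067]), 'joint_vel': array([-0.001,  0.002, -0.001, -0.   , -0.001, -0.   , -0.001]), 'joint_torque': array([-2.0000e-03, -9.4983e+01,  3.7590e+00, -4.6351e+01,  1.9000e-02,
        1.0000e-02,  0.0000e+00]), 'position': array([ 0.229, -0.635,  0.231]), 'ee_rot': array([ 0.985,  0.172, -0.   , -0.001]), 'ft_force': array([ 0.43 , -0.507,  0.092]), 'ft_torque': array([-0.026, -0.029, -0.013]), 'gripper_force': np.float64(0.0), 'gripper_width': np.float64(0.086)}
scene [-0.047 -0.409  0.659] [0.807, -0.367, 0.181, -0.425] 0.03103812071116498 [[471.2, 0.0, 315.2], [0.0, 471.2, 239.1], [0.0, 0.0, 1.0]]
sander 0.88 [309. 247.] 250 358 204 284
drum_small 0.91 [300. 222.] 290 309 209 235
drum_large 0.69 [463. 332.] 443 483 306 355
drum_medium 0.88 [355. 290.] 339 366 271 309
drum_medium 0.73 [412. 306.] 399 429 287 329
knob 0.76 [300. 195.] 292 305 188 204
post_large 0.62 [457. 356.] 440 478 340 358
oval_pad 0.72 [298. 225.] 290 309 210 236
oval_pad 0.56 [202. 236.] 175 231 221 249
top [0.367 0.122 1.336] [0.706, -0.705, 0.036, -0.052] -0.00716942096668486 [[529.8, 0.0, 326.5], [0.0, 529.8, 241.9], [0.0, 0.0, 1.0]]
sander 0.89 [312. 219.] 263 348 178 260
drum_small 0.52 [306. 223.] 299 312 221 229
drum_large 0.61 [477. 228.] 459 487 218 245
drum_medium 0.86 [433. 236.] 424 447 224 245
drum_medium 0.71 [379. 238.] 370 391 230 252
knob 0.65 [302. 211.] 296 308 209 221
post_large 0.43 [476. 234.] 474 476 230 232
oval_pad 0.66 [214. 266.] 191 237 243 288
```

View pics/scene.png

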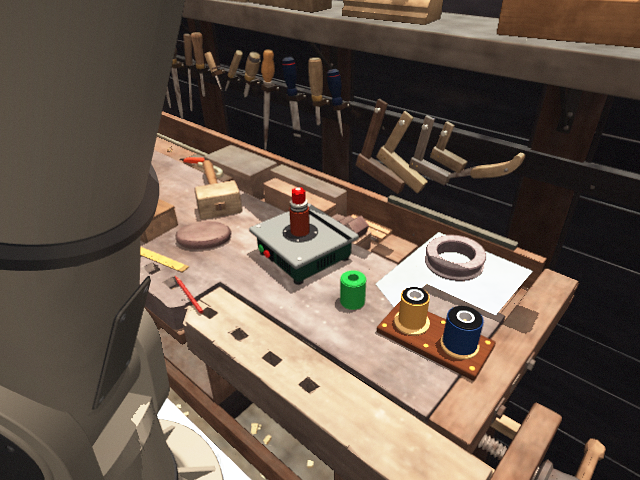

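View pics/top.png

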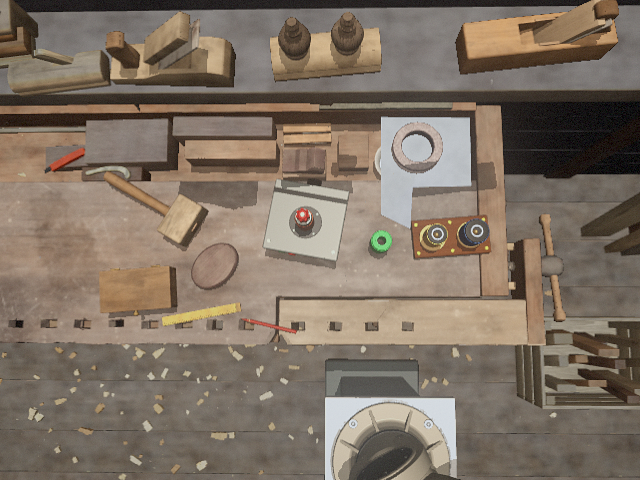

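Candidates for the rack drums, in the top view: sand-coloured (433,236), blue (477,228) and green (379,238). Only blue is dark and wide on the right post. The green one stands loose on the bench and is the look-alike. The knob is at (302,215) on the sander, and the oval pad is at (214,266).

```bash
cat >> h.py <<'E'
def tri(obs):
    A=np.zeros((3,3));b=np.zeros(3)
    for im,px in obs:
        o,d=ray(im,px);d/=np.linalg.norm(d);M=np.eye(3)-np.outer(d,d);A+=M;b+=M@o
    p=np.linalg.solve(A,b);res=[np.linalg.norm(np.cross(p-o,d/np.linalg.norm(d))) for o,d in [ray(*q) for q in obs]]
    return p,max(res)
E
python3 - <<'E'
from h import *
t=vision.get_image("top");s=vision.get_image("scene")
# knob top dark/center guesses refined by red mask
def red(im,box):
    x0,y0,x1,y1=box;p=im["pixels"].astype(int)[y0:y1,x0:x1]
    m=(p[:,:,0]>130)&(p[:,:,1]<70)&(p[:,:,2]<70);ys,xs=np.nonzero(m);return xs.min()+x0,xs.max()+x0,ys.min()+y0,ys.max()+y0,(xs.mean()+x0,ys.mean()+y0)
rt=red(t,(285,195,320,240));rs=red(s,(280,175,320,215));print(rt,rs)
print("knob",tri([(t,rt[4]),(s,rs[4])]))
print("blue bore",atz(t,(477,231),.086),atz(s,(463,316),.086))
print("sand bore",atz(t,(436,234),.086),atz(s,(415,293),.086))
print("green",atz(t,(381,239),.065),"oval",atz(t,(214,266),.03))
for z,c in [(.07,[(277,185),(350,195),(337,264),(264,249)])]:
    for q in c: print("tablecorner",atz(t,q,z).round(3))
for q in [(412,220),(488,217),(491,252),(413,257)]: print("rack",atz(t,q,.016).round(3))
save(t,"c1.png",(255,165,505,275),3.2)
E
```

```text
(np.int64(296), np.int64(307), np.int64(209), np.int64(220), (np.float64(302.14285714285717), np.float64(215.22448979591837))) (np.int64(292), np.int64(308), np.int64(187), np.int64(213), (np.float64(299.1923076923077), np.float64(195.1153846153846)))Traceback (most recent call last):
  File "<stdin>", line 8, in <module>
  File "h.py", line 24, in tri
    o,d=ray(im,px);d/=np.linalg.norm(d);M=np.eye(3)-np.outer(d,d);A+=M;b+=M@o
        ~~~^^^^^^^
  File "h.py", line 12, in ray
    d=np.array(im["rotation"])@np.array([u*s,v*s,1]);return np.array(im["position"]),d
      ~~~~~~~~~~~~~~~~~~~~~~~~^~~~~~~~~~~~~~~~~~~~~~
ValueError: matmul: Input operand 1 has a mismatch in its core dimension 0, with gufunc signature (n?,k),(k,m?)->(n?,m?) (size 3 is different from 4)
```

```bash
sed -i 's/np.array(im\["rotation"\])/Rq.from_quat(im["rotation"]).as_matrix()/; 1i from scipy.spatial.transform import Rotation as Rq' h.py
python3 - <<'E'
from h import *
t=vision.get_image("top");s=vision.get_image("scene")
print("knob",tri([(t,(302.1,215.2)),(s,(299.5,196))]))
print("blue bore",tri([(t,(477,231)),(s,(463,316))]),atz(t,(477,231),.086),atz(s,(463,316),.086))
print("sand bore",atz(t,(436,234),.086),atz(s,(415,293),.086))
print("green",atz(t,(381,239),.065),"oval",atz(t,(214,266),.03))
for q in [(277,185),(350,195),(337,264),(264,249)]: print("tablecorner",atz(t,q,.07).round(3))
for q in [(412,220),(488,217),(491,252),(413,257)]: print("rack",atz(t,q,.016).round(3))
save(t,"c1.png",(255,165,505,275),3.2)
w=vision.get_image("wrist");st=get_state();print(np.round(w["position"]-np.array(st["position"]),3),w["rotation"],w["intrinsics"],w["k1"])
R=Rq.from_quat(st["ee_rot"]);print("cam in tool",R.inv().apply(w["position"]-np.array(st["position"])),(R.inv()*Rq.from_quat(w["rotation"])).as_matrix().round(3))
E
```

```text
knob (array([0.5748729 , 0.20380835, 0.16109452]), np.float64(0.0007952283313258657))
blue bore (array([ 0.54699405, -0.2028283 ,  0.08903687]), np.float64(0.002589988304769967)) [ 0.54897192 -0.20584795  0.086     ] [ 0.54795231 -0.1999578   0.086     ]
sand bore [ 0.54184897 -0.10885581  0.086     ] [ 0.54580818 -0.10729593  0.086     ]
green [0.53268115 0.01983192 0.065     ] oval [0.46977996 0.43171029 0.03      ]
tablecorner [0.665 0.273 0.07 ]
tablecorner [0.64  0.094 0.07 ]
tablecorner [0.472 0.126 0.07 ]
tablecorner [0.508 0.302 0.07 ]
rack [ 0.587 -0.062  0.016]
rack [ 0.595 -0.253  0.016]
rack [ 0.506 -0.257  0.016]
rack [ 0.494 -0.063  0.016]
[0.079 0.028 0.143] [ 0.80700118 -0.56727632 -0.09421928  0.1344225 ] [[339.59402781   0.         321.71319819]
 [  0.         339.59402781 239.42718899]
 [  0.           0.           1.        ]] -0.05042159313300176
cam in tool [ 0.08348033  0.00026205 -0.14274789] [[-0.    -0.946 -0.324]
 [ 1.    -0.     0.   ]
 [-0.    -0.324  0.946]]
```

View pics/c1.png

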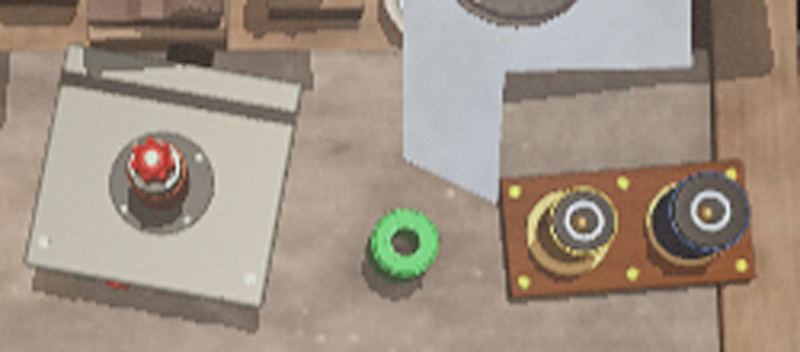

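The crop shows blue's bore at about (476,231), sand's at (437,234) and the loose green drum at (381,240). Blue is the wide one on the right-hand post. I'm moving toward the sander and turning the tool so its x points to world +y.

Emit:
step_arm:
  increments:
    - [[385,-271,-69,-70.2],[385,-271,-69,-70.2],[385,-271,-69,-70.2],[385,-271,-69,-70.2],[385,-271,-69,-70.2],[385,-271,-69,-70.2],[385,-271,-69,-70.2],[385,-271,-69,-70.2],[385,-271,-69,-70.2],[385,-271,-69,-70.2]]
  claw: 1

```text
time: 2.4
position: [0.4988, -0.2502, 0.3002]
ee_rot: [0.707, 0.707, -0.0, -0.0]
ft_force: [-0.3, 0.9, -0.2]
gripper_width: 0.0854
gripper_force: 0.0
```

Emit:
step_arm:
  increments:
    - [[454,76,20,0],[454,76,20,0],[454,76,20,0],[454,76,20,0],[454,76,20,0],[454,76,20,0],[454,76,20,0],[454,76,20,0],[454,76,20,0],[454,76,20,0]]

```text
time: 3.65
position: [0.5754, 0.2024, 0.2801]
ee_rot: [0.708, 0.706, -0.0, 0.0]
ft_force: [0.3, 0.0, -0.2]
gripper_width: 0.0849
gripper_force: 0.0
```

```bash
python3 - <<'E'
from h import *
s=get_state();print(s["position"],s["joints"].round(2) if hasattr(s["joints"],"round") else s["joints"])
w=vision.get_image("wrist");save(w,"w1.png")
for o in ["knob","collar","drum_small"]:
    for r in finder.regions_of(o,w)[:2]:
        ys,xs=np.nonzero(r["pixels"]);print(o,round(r["p"],2),np.round(r["pixel"]),xs.mean(),ys.mean(),xs.min(),xs.max(),ys.min(),ys.max())
print(proj(w,(.575,.204,.179)))
E
```

```text
[0.575417   0.20243347 0.28007983] [ 0.04  0.34 -0.61  1.67  0.21  1.2  -0.62]
knob 0.77 [321. 231.] 320.16144200626957 229.71630094043888 302 339 208 252
knob 0.69 [301. 402.] 300.6745049504951 403.45668316831683 282 317 389 418
collar 0.9 [319. 211.] 320.31390977443607 211.09586466165413 299 342 200 234
drum_small 0.64 [319. 198.] 319.60413589364845 198.22156573116692 296 344 185 224
drum_small 0.35 [239.  13.] 235.75575073191135 13.94939355918026 184 278 0 34
(np.float64(321.0413152028097), np.float64(236.9455386925087))
```

View pics/w1.png

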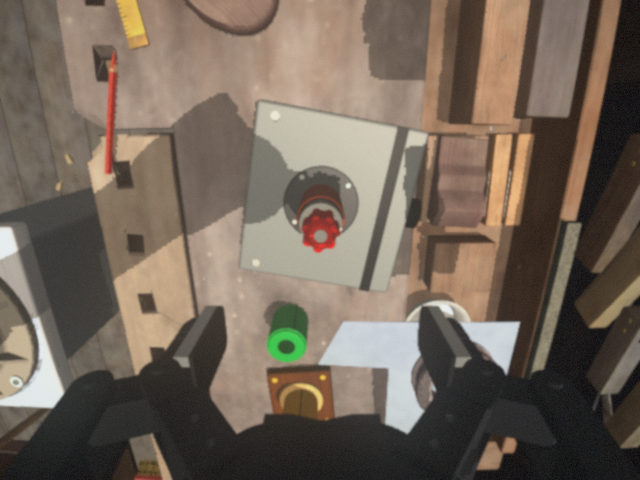

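The knob top is at (320,237), within a pixel of the prediction, so the spindle is at about (0.575, 0.2035). The green look-alike is at (288,345). I'm descending onto the knob.

Emit:
step_arm:
  increments:
    - [[1,0,50,0],[1,0,90,0],[1,0,120,0],[1,0,127,0],[1,0,127,0]]
  claw: 0.7

```text
time: 4.47
position: [0.5754, 0.2053, 0.154]
ee_rot: [0.707, 0.707, 0.0, 0.0]
ft_force: [-0.0, 0.2, 0.5]
gripper_width: 0.0596
gripper_force: 0.0
```

Emit:
step_arm:
  increments:
    - [[0,0,0,0],[0,0,0,0],[0,0,0,0],[0,0,0,0],[0,0,0,0],[0,0,0,0]]
  claw: 0

```text
time: 5.22
position: [0.5757, 0.2058, 0.1549]
ee_rot: [0.707, 0.707, 0.001, 0.001]
ft_force: [-2.1, -0.4, 9.2]
gripper_width: 0.0292
gripper_force: 58.8
```

Emit:
step_arm:
  increments:
    - [[0,0,-10,0],[0,0,-30,0],[0,0,-60,0],[0,0,-60,0]]

```text
time: 5.72
position: [0.5763, 0.2062, 0.217]
ee_rot: [0.707, 0.707, 0.002, 0.001]
ft_force: [-0.1, 1.2, -1.0]
gripper_width: 0.0296
gripper_force: 59.2
```

Emit:
step_arm:
  increments:
    - [[-45,-50,0,0],[-90,-100,0,0],[-126,-144,0,0],[-126,-144,50,0],[-126,-144,105,0],[-126,-144,155,0],[-126,-144,190,0],[-126,-144,207,0],[-126,-144,210,0],[-126,-144,210,0]]

```text
time: 6.98
position: [0.4316, 0.0796, 0.004]
ee_rot: [0.707, 0.707, 0.0, 0.0]
ft_force: [-0.3, -0.4, -0.4]
gripper_width: 0.0291
gripper_force: 62.1
```

Emit:
step_arm:
  increments:
    - [[0,0,0,0],[0,0,0,0],[0,0,-20,0],[0,0,-80,0],[0,0,-140,0],[0,0,-160,0],[0,0,-170,0]]
  claw: 0.65

```text
time: 7.85
position: [0.4316, 0.0792, 0.1746]
ee_rot: [0.707, 0.707, 0.001, 0.001]
ft_force: [-0.1, -0.4, -1.1]
gripper_width: 0.0554
gripper_force: 0.0
```

```bash
python3 - <<'E'
from h import *
s=get_state();print(s["position"],s["time"])
w=vision.get_image("wrist");save(w,"w2.png")
print(proj(w,(.432,.08,.03)))
E
```

```text
[0.43158163 0.07917928 0.17464236] 7.85
(np.float64(321.706149025888), np.float64(222.09979903440453))
```

View pics/w2.png

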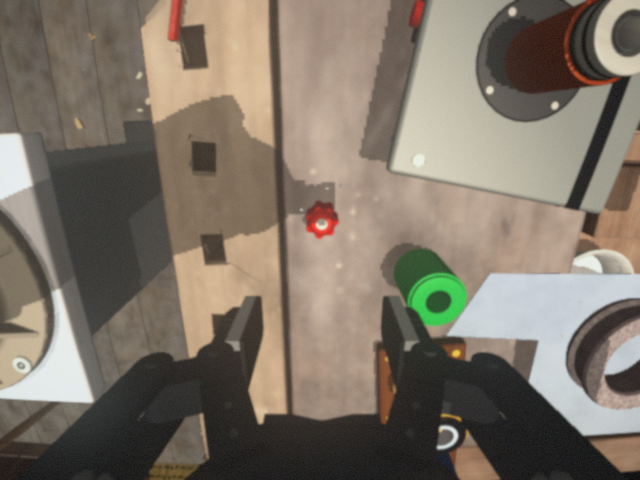

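The knob stands upright on the bench at pixel (321,222), as planned, and the collar shows on the spindle. Collar next.

Emit:
step_arm:
  increments:
    - [[25,25,-55,0],[75,80,-60,0],[110,125,-60,0],[124,143,-50,0],[124,143,-10,0],[124,143,25,0],[124,143,36,0],[124,143,36,0],[124,143,36,0]]
  claw: 0.75

```text
time: 9.02
position: [0.5746, 0.2038, 0.1385]
ee_rot: [0.707, 0.707, 0.001, 0.0]
ft_force: [-0.2, -0.2, 0.5]
gripper_width: 0.0639
gripper_force: 0.0
```

Emit:
step_arm:
  increments:
    - [[0,0,0,0],[0,0,0,0],[0,0,0,0],[0,0,0,0],[0,0,0,0],[0,0,0,0]]
  claw: 0

```text
time: 9.78
position: [0.5745, 0.2037, 0.1388]
ee_rot: [0.707, 0.707, 0.001, 0.001]
ft_force: [-3.4, -1.4, 12.3]
gripper_width: 0.0349
gripper_force: 58.5
```

Emit:
step_arm:
  increments:
    - [[0,0,-10,0],[0,0,-30,0],[0,0,-60,0],[0,0,-60,0]]

```text
time: 10.28
position: [0.5753, 0.2041, 0.2008]
ee_rot: [0.707, 0.707, 0.002, 0.001]
ft_force: [-0.2, 0.8, -0.8]
gripper_width: 0.0341
gripper_force: 59.9
```

Emit:
step_arm:
  increments:
    - [[-50,-35,0,0],[-100,-65,0,0],[-150,-100,0,0],[-200,-130,0,0],[-224,-143,40,0],[-224,-143,95,0],[-224,-143,145,0],[-224,-143,180,0],[-224,-143,196,0],[-224,-143,196,0]]

```text
time: 11.52
position: [0.4309, -0.0205, 0.0011]
ee_rot: [0.707, 0.707, -0.0, -0.0]
ft_force: [0.2, 0.3, 0.2]
gripper_width: 0.0346
gripper_force: 76.2
```

Emit:
step_arm:
  increments:
    - [[0,0,0,0],[0,0,0,0],[0,0,0,0],[0,0,-20,0],[0,0,-80,0],[0,0,-140,0],[0,0,-190,0],[0,0,-190,0]]
  claw: 0.7

```text
time: 12.52
position: [0.4329, -0.0208, 0.1949]
ee_rot: [0.707, 0.707, 0.002, 0.003]
ft_force: [-1.2, -0.4, -0.1]
gripper_width: 0.0599
gripper_force: 0.0
```

```bash
python3 - <<'E'
from h import *
s=get_state();print(s["position"],s["time"])
w=vision.get_image("wrist");save(w,"w3.png")
print(proj(w,(.432,-.02,.014)))
for o in ["collar"]:
    for r in finder.regions_of(o,w)[:2]:
        ys,xs=np.nonzero(r["pixels"]);print(o,round(r["p"],2),xs.mean(),ys.mean(),xs.min(),xs.max(),ys.min(),ys.max())
E
```

```text
[ 0.43294019 -0.02082     0.19491067] 12.525
(np.float64(319.411426976642), np.float64(211.60191294560852))
collar 0.82 318.99032258064517 208.11397849462367 300 337 189 227
```

Emit:
step_arm:
  increments:
    - [[45,30,-10,0],[95,60,-10,0],[145,90,-10,0],[190,120,-10,0],[224,142,-10,0],[224,142,30,0],[224,142,70,0],[224,142,90,0],[224,142,90,0],[224,142,90,0]]
  claw: 0.9

```text
time: 13.88
position: [0.5736, 0.2038, 0.1024]
ee_rot: [0.707, 0.707, 0.001, 0.0]
ft_force: [-0.1, -0.4, -0.0]
gripper_width: 0.0767
gripper_force: 0.0
```

Emit:
step_arm:
  increments:
    - [[0,0,0,0],[0,0,0,0],[0,0,0,0],[0,0,0,0],[0,0,0,0],[0,0,0,0]]
  claw: 0

```text
time: 14.62
position: [0.5736, 0.2036, 0.1026]
ee_rot: [0.707, 0.707, 0.001, 0.001]
ft_force: [-2.4, -1.6, 10.9]
gripper_width: 0.0415
gripper_force: 59.2
```

Emit:
step_arm:
  increments:
    - [[0,0,-10,0],[0,0,-30,0],[0,0,-60,0],[0,0,-95,0],[0,0,-120,0],[0,0,-120,0]]

```text
time: 15.38
position: [0.574, 0.204, 0.2245]
ee_rot: [0.707, 0.707, 0.002, 0.001]
ft_force: [0.8, 0.4, -1.1]
gripper_width: 0.0416
gripper_force: 60.8
```

Emit:
step_arm:
  increments:
    - [[-55,-25,0,0],[-110,-50,0,0],[-165,-75,0,0],[-220,-98,0,0],[-275,-122,10,0],[-315,-140,45,0],[-324,-142,95,0],[-324,-142,145,0],[-324,-142,178,0],[-324,-142,190,0]]

```text
time: 16.62
position: [0.4301, -0.1203, 0.0304]
ee_rot: [0.707, 0.707, -0.001, -0.001]
ft_force: [-20.5, 1.5, 63.8]
gripper_width: 0.0418
gripper_force: 67.5
```

Emit:
step_arm:
  increments:
    - [[0,0,0,0],[0,0,0,0]]

```text
time: 16.88
position: [0.4315, -0.1206, 0.032]
ee_rot: [0.707, 0.707, 0.0, 0.0]
ft_force: [-0.3, -1.0, -0.6]
gripper_width: 0.0418
gripper_force: 62.0
```

Emit:
step_arm:
  increments:
    - [[0,0,0,0],[0,0,0,0],[0,0,0,0],[0,0,-40,0],[0,0,-100,0],[0,0,-160,0],[0,0,-190,0],[0,0,-190,0]]
  claw: 0.75

```text
time: 17.88
position: [0.4322, -0.121, 0.2235]
ee_rot: [0.707, 0.707, 0.001, 0.002]
ft_force: [0.2, 0.1, -0.4]
gripper_width: 0.0638
gripper_force: 0.0
```

```bash
python3 - <<'E'
from h import *
s=get_state();print(s["position"],s["time"])
w=vision.get_image("wrist");save(w,"w4.png")
print(proj(w,(.432,-.12,.065)))
for o in ["drum_small"]:
    for r in finder.regions_of(o,w)[:2]:
        ys,xs=np.nonzero(r["pixels"]);print(o,round(r["p"],2),xs.mean(),ys.mean(),xs.min(),xs.max(),ys.min(),ys.max())
E
```

```text
[ 0.43216529 -0.12101427  0.22354508] 17.875
(np.float64(320.75811993632635), np.float64(217.39001321305633))
drum_small 0.57 320.0877192982456 209.99896800825593 298 343 182 236
```

View pics/w4.png

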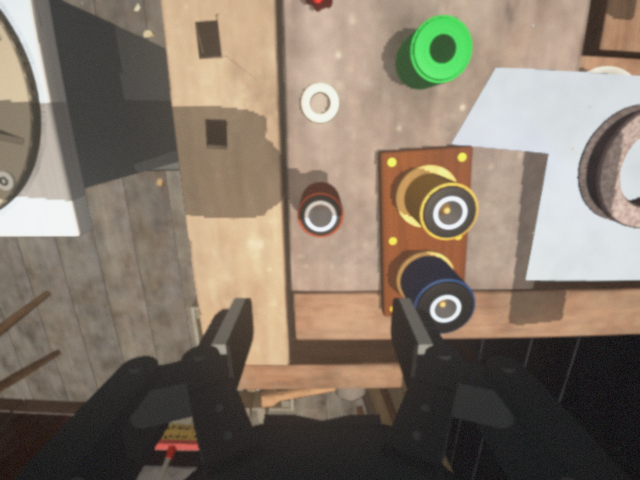

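The brown drum stands upright at (321,216), the collar is at (320,102) and the knob at (319,3). Blue's bore is at (445,308) and sand's at (451,211). That landing was hard, so I'll make the next ones slower.

```bash
python3 - <<'E'
from h import *
w=vision.get_image("wrist")
print(atz(w,(445,308.5),.086),atz(w,(451,211),.086),"post nose tip",atz(w,(442.5,304),.079))
print(tool((.548,-.203,.22)))
E
```

```text
[ 0.5465815  -0.20129503  0.086     ] [ 0.54041939 -0.10733131  0.086     ] post nose tip [ 0.54645218 -0.20048543  0.079     ]
[-82.45705614 117.39667702   0.39519482]
```

Emit:
step_arm:
  increments:
    - [[-30,40,10,0],[-60,80,20,0],[-80,115,30,0],[-80,115,30,0],[-80,115,30,0]]
  claw: 1

```text
time: 18.65
position: [0.5454, -0.1997, 0.19]
ee_rot: [0.707, 0.707, -0.0, -0.001]
ft_force: [-0.4, 0.6, -0.2]
gripper_width: 0.0853
gripper_force: 0.0
```

```bash
python3 - <<'E'
from h import *
print(get_state()["position"])
w=vision.get_image("wrist");save(w,"w5.png",(200,120,440,300),3)
for r in finder.regions_of("drum_large",w)[:2]:
    ys,xs=np.nonzero(r["pixels"]);print(round(r["p"],2),xs.min(),xs.max(),ys.min(),ys.max())
print(proj(w,(.547,-.2015,.086)))
E
```

```text
[ 0.54538477 -0.19969748  0.19000194]
0.73 290 366 190 276
(np.float64(323.9621283326778), np.float64(240.1788907154451))
```

View pics/w5.png

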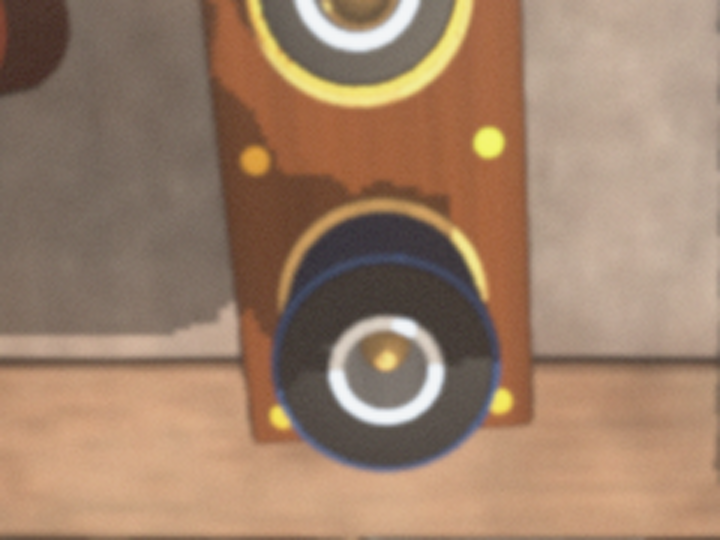

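Blue's bore is at crop (386,369), i.e. image (328.7,243). That puts blue at about (0.550, -0.203), with the post tip inside the bore. I'm descending to grip.

Emit:
step_arm:
  increments:
    - [[-3,5,0,0],[-3,5,40,0],[-3,5,80,0],[-3,5,110,0],[-3,5,128,0],[-3,5,136,0],[-3,5,137,0]]

```text
time: 19.62
position: [0.5515, -0.2036, 0.0547]
ee_rot: [0.707, 0.707, 0.0, 0.0]
ft_force: [0.3, -0.4, 0.9]
gripper_width: 0.0849
gripper_force: 0.0
```

Emit:
step_arm:
  increments:
    - [[0,0,0,0],[0,0,0,0],[0,0,0,0],[0,0,0,0],[0,0,0,0],[0,0,0,0]]
  claw: 0

```text
time: 20.38
position: [0.5516, -0.2038, 0.0557]
ee_rot: [0.707, 0.707, 0.0, 0.001]
ft_force: [-3.9, 1.6, 11.9]
gripper_width: 0.0578
gripper_force: 62.7
```

Emit:
step_arm:
  increments:
    - [[0,0,-10,0],[0,0,-30,0],[0,0,-60,0],[0,0,-110,0],[0,0,-160,0],[0,0,-200,0],[0,0,-200,0]]

```text
time: 21.25
position: [0.5525, -0.2036, 0.2588]
ee_rot: [0.707, 0.707, 0.001, 0.003]
ft_force: [1.1, 0.3, -3.5]
gripper_width: 0.0575
gripper_force: 65.5
```

Emit:
step_arm:
  increments:
    - [[55,3,0,0],[110,6,0,0],[165,9,0,0],[220,12,0,0],[275,15,0,0],[330,18,0,0],[375,21,0,0],[400,23,0,0],[407,23,0,0],[407,23,0,0]]

```text
time: 22.5
position: [0.5737, 0.2031, 0.254]
ee_rot: [0.707, 0.707, -0.0, -0.0]
ft_force: [0.1, -0.4, -3.4]
gripper_width: 0.0577
gripper_force: 65.3
```

```bash
python3 - <<'E'
from h import *
print(get_state()["position"])
w=vision.get_image("wrist");t=vision.get_image("top");s=vision.get_image("scene")
a=np.full((480,780,3),0,np.uint8)
f=lambda im,c,sc: cv2.resize(im["pixels"][c[1]:c[3],c[0]:c[2]],None,fx=sc,fy=sc,interpolation=cv2.INTER_CUBIC)
A=f(w,(200,100,440,420),1.5);a[:480,:360]=A
B=f(t,(425,200,525,260),4);a[:240,370:770]=B
C=f(s,(260,170,360,230),4);a[240:480,370:770]=C
cv2.imwrite("pics/m1.png",a[:,:,::-1])
E
```

```text
[0.5737004  0.20306601 0.25398606]
```

View pics/m1.png

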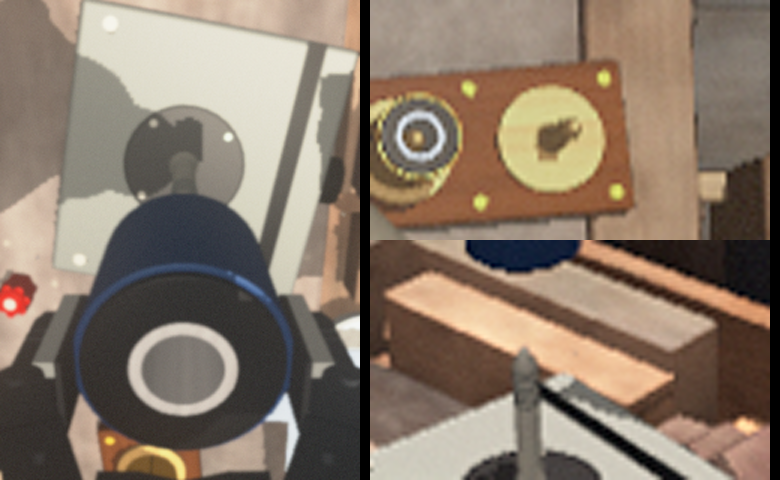

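The blue drum is held upright. The bare spindle tip is at scene (299,197), and the empty pad is centred at top (470,235).

```bash
python3 - <<'E'
from h import *
w=vision.get_image("wrist");t=vision.get_image("top");s=vision.get_image("scene")
print("pad",atz(t,(470.2,235),.021),"tip scene",atz(s,(298.8,197.5),.161),"disc",atz(w,(322.7,208.7),.07))
P=np.array(get_state()["position"])
print("bore px -> ",atz(w,(322,345.5),P[2]+.031)-P)
E
```

```text
pad [ 0.54838751 -0.20568354  0.021     ] tip scene [0.57007217 0.20024859 0.161     ] disc [0.5752839  0.20510936 0.07      ]
bore px ->  [0.00024665 0.00064999 0.031     ]
```

Emit:
step_arm:
  increments:
    - [[1,1,20,0],[1,1,40,0],[1,1,55,0],[1,1,70,0],[1,1,85,0],[1,1,100,0],[1,1,115,0],[1,1,115,0]]

```text
time: 23.8
position: [0.5745, 0.2042, 0.1381]
ee_rot: [0.707, 0.707, -0.001, -0.0]
ft_force: [-1.2, 0.2, -3.6]
gripper_width: 0.0578
gripper_force: 65.3
```

Emit:
step_arm:
  increments:
    - [[0,0,12,0],[0,0,22,0],[0,0,28,0],[0,0,31,0],[0,0,33,0],[0,0,33,0]]

```text
time: 24.55
position: [0.5751, 0.2045, 0.1064]
ee_rot: [0.707, 0.707, 0.0, 0.0]
ft_force: [0.5, 0.3, -2.7]
gripper_width: 0.0576
gripper_force: 65.4
```

Not yet in contact (force is still the weight alone). I'll release from here, about 1–2 mm up.

Emit:
step_arm:
  increments:
    - [[0,0,2,0],[0,0,2,0],[0,0,2,0]]

```text
time: 24.92
position: [0.5753, 0.2045, 0.1047]
ee_rot: [0.707, 0.707, 0.0, 0.0]
ft_force: [-2.3, -1.5, 4.7]
gripper_width: 0.0576
gripper_force: 66.1
```

Emit:
step_arm:
  increments:
    - [[0,0,0,0],[0,0,0,0],[0,0,0,0],[0,0,-10,0],[0,0,-40,0],[0,0,-80,0],[0,0,-110,0],[0,0,-110,0]]
  claw: 1

```text
time: 25.92
position: [0.5761, 0.2051, 0.2174]
ee_rot: [0.707, 0.707, 0.002, 0.001]
ft_force: [1.0, 0.3, 0.2]
gripper_width: 0.0851
gripper_force: 0.0
```

```bash
python3 - <<'E'
from h import *
print(get_state()["position"])
w=vision.get_image("wrist");s=vision.get_image("scene")
a=np.full((480,780,3),0,np.uint8)
f=lambda im,c,sc: cv2.resize(im["pixels"][c[1]:c[3],c[0]:c[2]],None,fx=sc,fy=sc,interpolation=cv2.INTER_CUBIC)
a[:480,:360]=f(w,(200,120,440,440),1.5)
a[:480,370:770]=f(s,(250,170,350,290),4)
cv2.imwrite("pics/m2.png",a[:,:,::-1])
E
```

```text
[0.57607775 0.20512432 0.21736308]
```

View pics/m2.png

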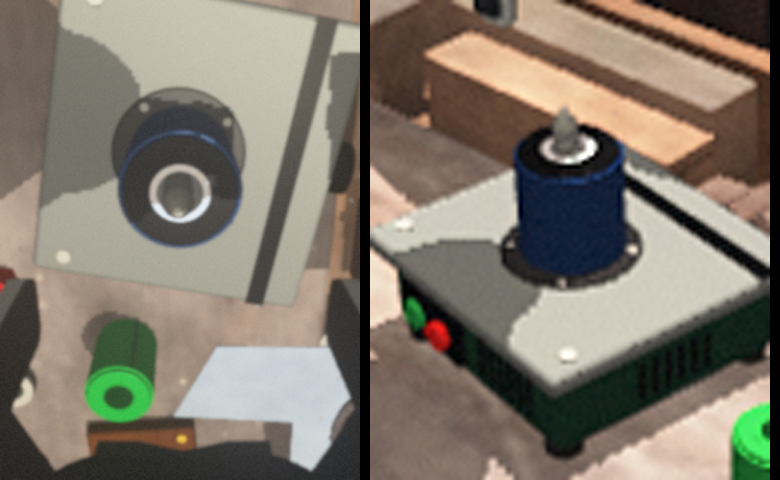

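The blue drum is fully down on the table with the spindle tip standing proud, and the collar and knob are untouched. Now I'm fetching the brown drum.

Emit:
step_arm:
  increments:
    - [[-55,-25,0,0],[-110,-50,0,0],[-165,-75,0,0],[-220,-98,0,0],[-275,-122,0,0],[-315,-140,30,0],[-325,-144,80,0],[-325,-144,125,0],[-325,-144,160,0],[-325,-144,176,0]]
  claw: 0.8

```text
time: 27.28
position: [0.4297, -0.1201, 0.0363]
ee_rot: [0.707, 0.707, -0.001, -0.002]
ft_force: [0.5, 0.7, -0.3]
gripper_width: 0.0685
gripper_force: 0.0
```

Emit:
step_arm:
  increments:
    - [[0,0,6,0],[0,0,6,0]]

```text
time: 27.52
position: [0.4315, -0.1206, 0.0328]
ee_rot: [0.707, 0.707, 0.0, 0.0]
ft_force: [-0.7, -0.2, 0.8]
gripper_width: 0.0683
gripper_force: 0.0
```

Emit:
step_arm:
  increments:
    - [[0,0,0,0],[0,0,0,0],[0,0,0,0],[0,0,0,0],[0,0,0,0]]
  claw: 0

```text
time: 28.15
position: [0.4317, -0.1209, 0.0335]
ee_rot: [0.707, 0.707, 0.0, 0.001]
ft_force: [-4.5, 1.5, 17.2]
gripper_width: 0.0416
gripper_force: 58.3
```

Emit:
step_arm:
  increments:
    - [[0,0,-10,0],[0,0,-30,0],[0,0,-70,0],[0,0,-110,0],[0,0,-140,0],[0,0,-150,0],[0,0,-150,0]]

```text
time: 29.02
position: [0.4311, -0.1208, 0.1826]
ee_rot: [0.707, 0.707, 0.0, 0.001]
ft_force: [0.2, -0.2, -1.0]
gripper_width: 0.0416
gripper_force: 60.9
```

Emit:
step_arm:
  increments:
    - [[-30,42,0,0],[-60,84,0,0],[-83,119,0,0],[-83,119,0,0],[-83,119,0,0]]

```text
time: 29.65
position: [0.5493, -0.2028, 0.1808]
ee_rot: [0.707, 0.707, -0.0, -0.001]
ft_force: [-0.6, 0.9, -0.4]
gripper_width: 0.0418
gripper_force: 61.2
```

```bash
python3 - <<'E'
from h import *
P=np.array(get_state()["position"]);print(P)
w=vision.get_image("wrist");s=vision.get_image("scene")
a=np.full((480,780,3),0,np.uint8)
f=lambda im,c,sc: cv2.resize(im["pixels"][c[1]:c[3],c[0]:c[2]],None,fx=sc,fy=sc,interpolation=cv2.INTER_CUBIC)
a[:480,:360]=f(w,(200,120,440,440),1.5)
a[:480,370:770]=f(s,(410,260,510,380),4)
cv2.imwrite("pics/m3.png",a[:,:,::-1])
print("pad center wrist",proj(w,(.55,-.204,.021)),"edges",[np.round(proj(w,(.55+a,-.204+b,.021)),1) for a,b in [(-.033,0),(.033,0),(0,.033)]])
print("scene edges",[np.round(proj(s,(.55+a,-.204+b,.021)),1) for a,b in [(-.033,0),(.033,0),(0,.033),(0,-.033)]])
E
```

```text
[ 0.54932766 -0.20278297  0.18078213]
pad center wrist (np.float64(322.74513541573197), np.float64(219.95806799010205)) edges [array([287. , 219.9]), array([358.5, 220. ]), array([322.8, 184.3])]
scene edges [array([450.8, 354. ]), array([468.7, 332.7]), array([443.2, 334.1]), array([477.5, 352.5])]
```

View pics/m3.png

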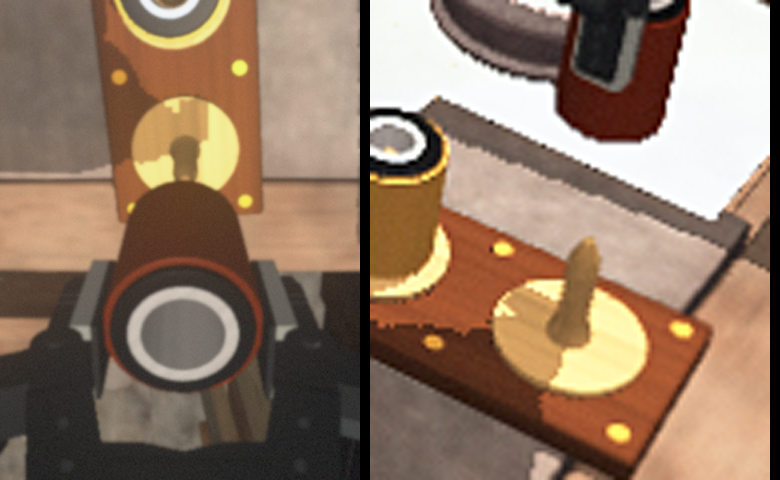

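The brown drum is held upright. The bare post's pad spans x 287–360 with its top edge at y 184.7, so it sits at about (0.551, -0.204). Lowering.

Emit:
step_arm:
  increments:
    - [[-1,1,15,0],[-1,1,35,0],[-1,1,55,0],[-1,1,75,0],[-1,1,95,0],[-1,1,110,0],[-1,1,119,0],[-1,1,122,0],[-1,1,122,0],[-1,1,122,0]]

```text
time: 31.0
position: [0.5515, -0.2047, 0.0609]
ee_rot: [0.707, 0.707, 0.0, 0.0]
ft_force: [0.4, 0.6, -0.8]
gripper_width: 0.0414
gripper_force: 61.2
```

Emit:
step_arm:
  increments:
    - [[0,0,3,0],[0,0,5,0],[0,0,6,0],[0,0,6.5,0],[0,0,6.5,0]]

```text
time: 31.62
position: [0.5511, -0.2048, 0.0547]
ee_rot: [0.707, 0.707, -0.0, 0.0]
ft_force: [-7.1, -0.9, 16.8]
gripper_width: 0.0416
gripper_force: 63.0
```

Emit:
step_arm:
  increments:
    - [[0,0,0,0],[0,0,0,0],[0,0,0,0],[0,0,-10,0],[0,0,-40,0],[0,0,-90,0],[0,0,-140,0],[0,0,-150,0],[0,0,-150,0]]
  claw: 0.8

```text
time: 32.75
position: [0.5513, -0.2047, 0.2046]
ee_rot: [0.707, 0.707, 0.0, 0.001]
ft_force: [-0.5, 0.7, -1.2]
gripper_width: 0.0683
gripper_force: 0.0
```

Emit:
step_arm:
  increments:
    - [[50,-32,0,0],[100,-65,0,0],[150,-97,0,0],[184,-119,0,0],[184,-119,50,0],[184,-119,100,0],[184,-119,145,0],[184,-119,175,0],[184,-119,190,0],[184,-119,194,0]]
  claw: 0.7

```text
time: 34.0
position: [0.4305, -0.0202, 0.0082]
ee_rot: [0.707, 0.707, -0.001, -0.002]
ft_force: [-0.2, 0.9, -1.1]
gripper_width: 0.0598
gripper_force: 0.0
```

Emit:
step_arm:
  increments:
    - [[0,0,4,0],[0,0,6,0],[0,0,6,0]]

```text
time: 34.38
position: [0.4323, -0.0207, 0.0041]
ee_rot: [0.707, 0.707, 0.0, 0.0]
ft_force: [0.6, 0.2, 0.6]
gripper_width: 0.0603
gripper_force: 0.0
```

Emit:
step_arm:
  increments:
    - [[0,0,0,0],[0,0,0,0],[0,0,0,0],[0,0,0,0],[0,0,0,0]]
  claw: 0

```text
time: 35.0
position: [0.4324, -0.0207, 0.0046]
ee_rot: [0.707, 0.707, 0.0, 0.001]
ft_force: [-4.6, 0.1, 20.0]
gripper_width: 0.0346
gripper_force: 57.7
```

Emit:
step_arm:
  increments:
    - [[0,0,-10,0],[0,0,-40,0],[0,0,-90,0],[0,0,-140,0],[0,0,-190,0],[0,0,-220,0],[0,0,-220,0]]

```text
time: 35.88
position: [0.433, -0.0207, 0.2261]
ee_rot: [0.707, 0.707, 0.001, 0.002]
ft_force: [0.3, -0.3, -1.4]
gripper_width: 0.0342
gripper_force: 60.0
```

```bash
python3 - <<'E'
from h import *
P=np.array(get_state()["position"]);print(P)
w=vision.get_image("wrist");s=vision.get_image("scene")
a=np.full((480,780,3),0,np.uint8)
f=lambda im,c,sc: cv2.resize(im["pixels"][c[1]:c[3],c[0]:c[2]],None,fx=sc,fy=sc,interpolation=cv2.INTER_CUBIC)
a[:480,:360]=f(w,(200,120,440,440),1.5)
a[:480,370:770]=f(s,(410,260,510,380),4)
cv2.imwrite("pics/m4.png",a[:,:,::-1])
E
```

```text
[ 0.43304348 -0.02069986  0.22606719]
```

View pics/m4.png

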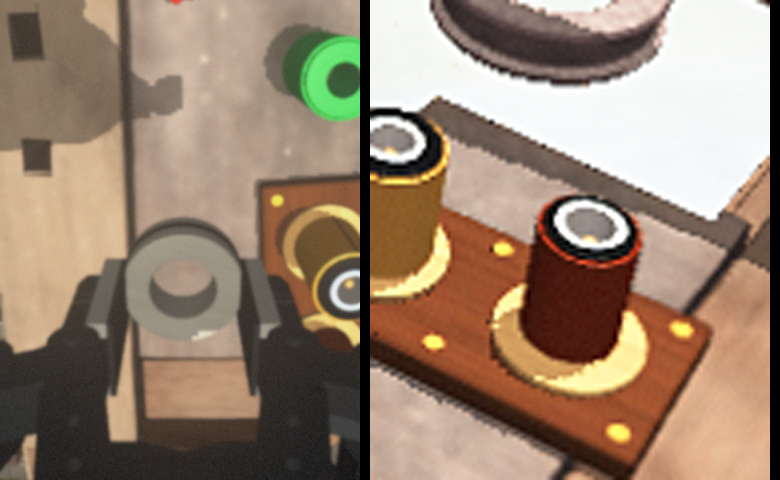

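The brown drum stands seated and centred on its new post. The collar is level in the fingers, with its bore at (322,309).

```bash
python3 - <<'E'
from h import *
P=np.array(get_state()["position"]);w=vision.get_image("wrist")
print(P,atz(w,(322,308.5),P[2]+.0095)-P, tool((.5752,.2042,P[2])))
E
```

```text
[ 0.43176346 -0.02076815  0.22365635] [0.00026627 0.00491782 0.0095    ] [224.84442624 143.73601132  -0.61812952]
```

The bore sits about 4 mm toward +y of the TCP, so I'm compensating for that.

Emit:
step_arm:
  increments:
    - [[50,32,0,0],[100,65,0,0],[150,97,0,0],[190,125,0,0],[215,140,0,0],[221,143,0,0],[221,143,20,0],[221,143,35,0],[221,143,40,0],[221,143,40,0]]

```text
time: 37.28
position: [0.5749, 0.1998, 0.1835]
ee_rot: [0.707, 0.707, -0.0, -0.0]
ft_force: [-0.4, 0.8, -0.7]
gripper_width: 0.0341
gripper_force: 60.0
```

```bash
python3 - <<'E'
from h import *
P=np.array(get_state()["position"]);print(P)
w=vision.get_image("wrist");s=vision.get_image("scene")
a=np.full((480,780,3),0,np.uint8)
f=lambda im,c,sc: cv2.resize(im["pixels"][c[1]:c[3],c[0]:c[2]],None,fx=sc,fy=sc,interpolation=cv2.INTER_CUBIC)
a[:480,:360]=f(w,(260,250,380,410),3)
a[:480,370:770]=f(s,(250,160,350,280),4)
cv2.imwrite("pics/m5.png",a[:,:,::-1])
print(proj(w,(.575,.204,.161)))
E
```

```text
[0.57489635 0.1998103  0.18351284]
(np.float64(321.64893041814577), np.float64(278.9470080733736))
```

View pics/m5.png

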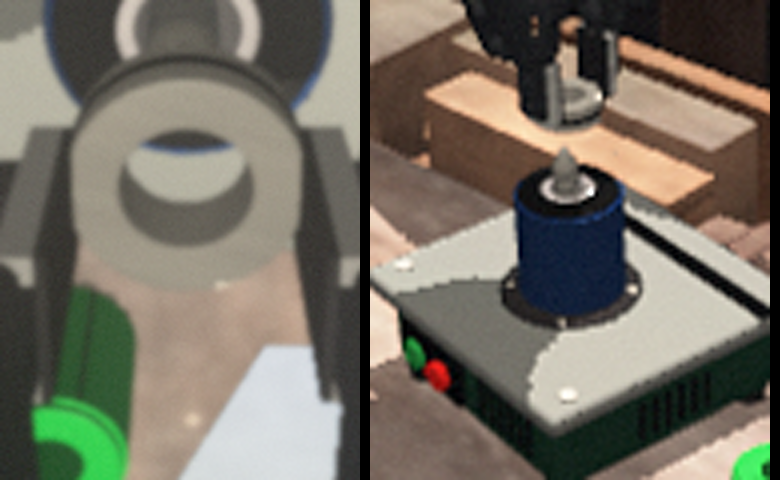

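Emit:
step_arm:
  increments:
    - [[0,0,10,0],[0,0,18,0],[0,0,25,0],[0,0,31,0],[0,0,31,0]]

```text
time: 38.0
position: [0.5749, 0.2003, 0.1523]
ee_rot: [0.707, 0.707, -0.0, -0.0]
ft_force: [-0.3, -0.7, -0.3]
gripper_width: 0.0343
gripper_force: 60.0
```

Passed the nose without contact. I'll continue slowly.

Emit:
step_arm:
  increments:
    - [[0,0,5,0],[0,0,9,0],[0,0,11,0],[0,0,12,0],[0,0,12.5,0],[0,0,12.5,0]]

```text
time: 38.75
position: [0.5751, 0.2005, 0.1404]
ee_rot: [0.707, 0.707, 0.0, 0.0]
ft_force: [-0.9, 0.3, -1.0]
gripper_width: 0.0343
gripper_force: 60.0
```

Emit:
step_arm:
  increments:
    - [[0,0,0,0],[0,0,0,0],[0,0,0,0],[0,0,-10,0],[0,0,-35,0],[0,0,-70,0],[0,0,-70,0]]
  claw: 0.7

```text
time: 39.62
position: [0.5762, 0.2013, 0.2135]
ee_rot: [0.707, 0.707, 0.002, 0.001]
ft_force: [-0.7, -0.3, -0.2]
gripper_width: 0.0599
gripper_force: 0.0
```

Emit:
step_arm:
  increments:
    - [[-45,-50,0,0],[-90,-100,0,0],[-120,-140,0,0],[-121,-143,50,0],[-121,-143,100,0],[-121,-143,150,0],[-121,-143,180,0],[-121,-143,194,0],[-121,-143,198,0],[-121,-143,198,0]]

```text
time: 40.88
position: [0.4326, 0.0795, 0.0131]
ee_rot: [0.707, 0.707, 0.0, 0.0]
ft_force: [-0.1, 0.5, 0.8]
gripper_width: 0.0597
gripper_force: 0.0
```

```bash
python3 - <<'E'
from h import *
P=np.array(get_state()["position"]);print(P)
w=vision.get_image("wrist");s=vision.get_image("scene")
a=np.full((480,780,3),0,np.uint8)
f=lambda im,c,sc: cv2.resize(im["pixels"][c[1]:c[3],c[0]:c[2]],None,fx=sc,fy=sc,interpolation=cv2.INTER_CUBIC)
a[:480,:360]=f(w,(200,120,440,440),1.5)
a[:480,370:770]=f(s,(250,160,350,280),4)
cv2.imwrite("pics/m6.png",a[:,:,::-1])
print(proj(w,(P[0],P[1],.03)))
E
```

```text
[0.43260604 0.0795463  0.01306688]
(np.float64(321.39562716963815), np.float64(327.33958222327567))
```

View pics/m6.png

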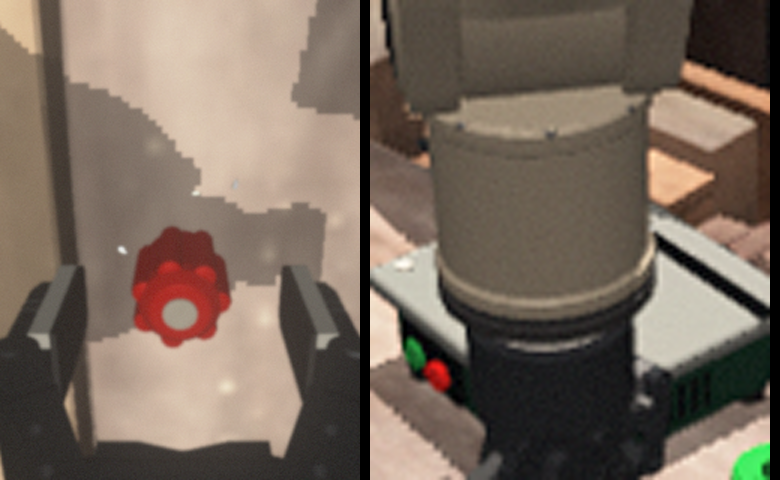

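The knob stands upright, centred between the fingers at (320,329). Gripping it now.

Emit:
step_arm:
  increments:
    - [[0,-0.5,4,0],[0,-0.5,7,0],[0,-0.5,7,0]]

```text
time: 41.35
position: [0.4315, 0.0794, 0.0052]
ee_rot: [0.707, 0.707, -0.0, -0.0]
ft_force: [-0.2, 0.2, 1.6]
gripper_width: 0.0598
gripper_force: 0.0
```

Emit:
step_arm:
  increments:
    - [[0,0,0,0],[0,0,0,0],[0,0,0,0],[0,0,0,0],[0,0,0,0]]
  claw: 0

```text
time: 41.98
position: [0.4316, 0.0795, 0.0056]
ee_rot: [0.707, 0.707, 0.0, 0.0]
ft_force: [-2.0, -0.4, 11.1]
gripper_width: 0.0295
gripper_force: 58.4
```

Emit:
step_arm:
  increments:
    - [[0,0,-10,0],[0,0,-50,0],[0,0,-100,0],[0,0,-150,0],[0,0,-195,0],[0,0,-220,0],[0,0,-220,0],[0,0,-220,0]]

```text
time: 42.98
position: [0.4311, 0.0792, 0.2249]
ee_rot: [0.707, 0.707, -0.0, -0.0]
ft_force: [0.3, -0.4, -1.1]
gripper_width: 0.0292
gripper_force: 59.4
```

```bash
python3 - <<'E'
from h import *
P=np.array(get_state()["position"]);print(P,tool((.5752,.2042,P[2])))
w=vision.get_image("wrist");s=vision.get_image("scene")
a=np.full((480,780,3),0,np.uint8)
f=lambda im,c,sc: cv2.resize(im["pixels"][c[1]:c[3],c[0]:c[2]],None,fx=sc,fy=sc,interpolation=cv2.INTER_CUBIC)
a[:480,:360]=f(w,(260,240,380,400),3)
a[:480,370:770]=f(s,(250,160,350,280),4)
cv2.imwrite("pics/m7.png",a[:,:,::-1])
print(proj(w,(P[0],P[1],P[2]+.024)))
E
```

```text
[0.43111125 0.07919099 0.2249029 ] [ 1.24996178e+02  1.44099832e+02 -1.23724002e-01]
(np.float64(321.26011299427444), np.float64(337.0842800920119))
```

View pics/m7.png

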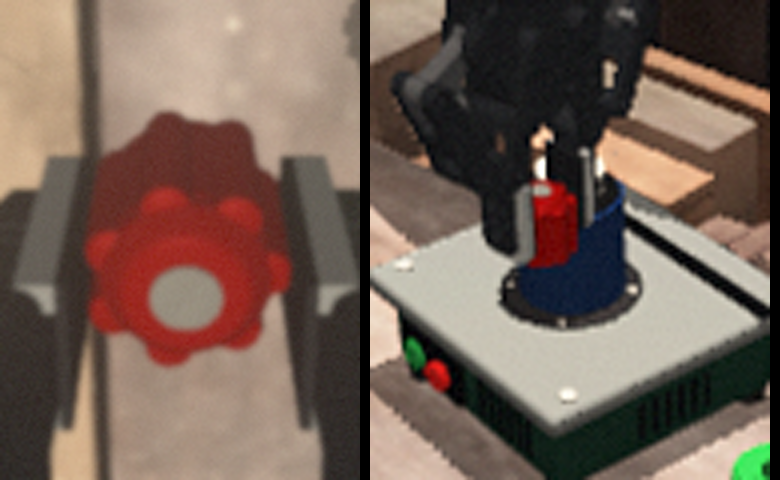

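The knob is held upright with its top at (322,339), about 1 mm off centre.

Emit:
step_arm:
  increments:
    - [[40,45,0,0],[80,90,0,0],[110,130,0,0],[126,144,0,0],[126,144,0,0],[126,144,20,0],[126,144,35,0],[126,144,50,0],[126,144,58,0],[126,144,58,0]]

```text
time: 44.32
position: [0.5753, 0.2052, 0.1668]
ee_rot: [0.707, 0.707, -0.0, -0.0]
ft_force: [-0.1, 0.3, -0.6]
gripper_width: 0.029
gripper_force: 59.4
```

Emit:
step_arm:
  increments:
    - [[0,0,4,0],[0,0,8,0],[0,0,10,0],[0,0,11,0],[0,0,11,0],[0,0,11,0]]

```text
time: 45.08
position: [0.5756, 0.2055, 0.1565]
ee_rot: [0.707, 0.707, 0.0, 0.0]
ft_force: [-0.2, -0.9, -0.8]
gripper_width: 0.0287
gripper_force: 59.4
```

Emit:
step_arm:
  increments:
    - [[0,0,1,0],[0,0,1.5,0],[0,0,1.5,0]]

```text
time: 45.45
position: [0.5756, 0.2055, 0.1549]
ee_rot: [0.707, 0.707, 0.0, -0.0]
ft_force: [0.3, 0.2, 0.5]
gripper_width: 0.0291
gripper_force: 59.5
```

Emit:
step_arm:
  increments:
    - [[0,0,0,0],[0,0,0,0],[0,0,0,0],[0,0,-15,0],[0,0,-50,0],[0,0,-100,0],[0,0,-110,0],[0,0,-110,0]]
  claw: 0.7

```text
time: 46.45
position: [0.5758, 0.2055, 0.2658]
ee_rot: [0.707, 0.707, 0.001, 0.001]
ft_force: [-0.1, 0.1, -0.9]
gripper_width: 0.0599
gripper_force: 0.0
```

```bash
python3 - <<'E'
from h import *
print(get_state()["position"])
w=vision.get_image("wrist");s=vision.get_image("scene");t=vision.get_image("top")
for n,im in [("w",w),("s",s),("t",t)]:
    for o in ["knob","collar","drum_large","drum_small"]:
        for r in finder.regions_of(o,im)[:1]:
            ys,xs=np.nonzero(r["pixels"]);print(n,o,round(r["p"],2),xs.mean().round(1),ys.mean().round(1),xs.min(),xs.max(),ys.min(),ys.max())
    print([np.round(proj(im,(.575,.204,z)),1).tolist() for z in (.07,.135,.149,.179)],np.round(proj(im,(.551,-.204,.086)),1))
E
```

```text
[0.57579523 0.20549548 0.26584009]
w knob 0.88 321.3 239.6 303 341 218 263
w collar 0.69 319.7 221.6 299 343 211 245
w drum_large 0.74 320.6 211.5 286 355 182 258
[[320.5, 210.5], [320.4, 229.3], [320.3, 234.4], [320.2, 247.4]] [304.  495.6]
s knob 0.46 298.8 195.6 292 306 187 204
s drum_large 0.97 300.3 221.4 285 314 203 238
s drum_small 0.21 203.3 235.3 176 231 221 249
[[300.8, 231.5], [299.6, 206.6], [299.3, 200.9], [298.8, 188.6]] [466.1 316.1]
t drum_large 0.45 214.3 265.0 191 237 243 288
t drum_small 0.53 472.5 231.3 462 483 222 241
[[304.8, 221.4], [303.0, 216.9], [302.6, 215.8], [301.7, 213.5]] [476.2 230.2]
```

The knob, collar and blue drum line up with the spindle axis, and the knob sits where it started in the scene view (rows 187–204, against 188–204). Handing in.

```bash
python3 -c "
from station import manip; print(manip.hand_in())"
```

```text
the job is handed in; nothing more can be done
None
```

The drum change is done and handed in, though no verdict came back: the blue drum, collar and knob are stacked on the spindle, and the brown drum is on the blue one's old post. I did not touch the sand-coloured drum or the oval pad.

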